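Set up the keyed inspection pallet with connector shells

ROBOT

A 6-joint arm with a two-finger parallel gripper is mounted at the origin on the work surface. World frame = base frame: x ahead of the robot, y to its left, z up, the work surface at z = 0. Lengths are in m, angles in degrees, forces in N, time in s.
With the tool pointing down it reaches from about 0.3 to 0.75 m from the base axis. Payload 8.5 kg.
Tool frame: the origin (TCP) lies at the very end of the fingers, on their centre line; the grasp point (between the pads) lies 19 mm behind it; z points along the fingers, y is the line along which they close (so a half turn about z gives the same grasp; the last joint's range is limited). The gripper opens to 85 mm and grips with 20 to 120 N. Pads are 22 mm wide; open, the fingers measure 114 mm over their backs; the gripper's body (76 mm by 85 mm) begins 54 mm behind the grasp point. The pads swing forward as they close: fully open they stand 13 mm farther back than shut.
Start: joints at [-85.789, 21.807, 74.336, -0, 83.858, -12.336], TCP at [0.157, -0.527, 0.231] pointing down, gripper open.
Joint ranges: [-178.18, 178.18], [-50.72, 133.34], [12.68, 142.11], [-81.47, 261.47], [9.98, 163.14], [-165.26, 165.26]. Speed limits (degrees/s): [136.94, 136.94, 180, 180, 180, 180].

INTERFACE

Orientations are given as a 3x3 rotation matrix whose columns are the frame's x, y, z axes.
In Python, from rig import * gives the robot as it stands. The module is installed in compiled form; this text tells all that it offers.
- The arm moves only by the shell command python3 -m pendant 'ROWS' [OPENING] [FORCE]. ROWS is JSON, a list of rows, each a list of 2 entries, a list of its own where there are three numbers: the shift along the tool's x, y, z as a fraction of full scale, then the turn, a rotation vector about the tool's x, y, z as a fraction of full scale. A call has 1 to 8 rows; each row shifts and turns the commanded pose from where the row before left it, along the tool's axes as they then stand; what a row does not reach is not made up. Full scale, the value 1, is 40 mm for a shift and 5 degrees for a turn. A row lasts 1/8 s, in which the tool goes at most 62.5 mm and 10.7 degrees, less where a joint would pass 70% of its speed; a pose out of reach is approached as far as the arm can. A call with a number of a shift or a turn outside -1 to 1 is refused whole. A call with a gripper value outside its range is refused whole. OPENING is the opening, from 0 (shut) to 1 (fully open), set as the call begins (- or left out, the last holds). The fingers move at their own pace and stop on an object; FORCE is the grip in N (left out, the last holds). Time passes only in rows, so rows that do not move let the fingers close. It gives the time, the measured TCP pose, the force, the opening and the grip force at its end, in the units of the state.
- observe(): the state, without advancing time (a new reading comes with each control period).
- get_image(name): name is "side" or "top"; returns a dict with "img" (480x640x3 uint8, blue, green, red), "range_z" (480x640 float32, m along the optical axis (not along the pixel's ray), 0 where there is no reading), "camera_matrix" (3x3 intrinsics, pixels), "eye" and "rotation" of the camera in the world. Camera axes: x right, y down, z forward; pixel columns grow to the right and rows downward; lengths in m; the calibration is good to about 2 mm. A picture is of the moment at which its call begins.
- close_job(): hands the job in; it is judged then, once.
Trained networks look in the newest picture that a camera, given by its name, has taken for a name from the list of things; names that differ only in an ending like _2 or _b are one class to them, and where a whole thing is asked for, a point or a joint stands for the part that bears it (a point fixed in the world has none). Each returns a list of dicts, best first, with "conf" (0 to 1); they miss things now and then, are a little off and sometimes report something else, mostly with a low value. They report only what shows in the picture. A call takes as long as a camera call. They do not tell look-alikes from the thing itself.
- regions_of(camera, query): "mask" (480x640 bool, what is visible of it).
- landmark_of(camera, query): "point" ([x, y, z] in m, in world coordinates, good to about 4 mm: a listed point, or the origin of a listed thing).
The state is a dict: "time_s": time; "q": joint angles; "qvel": joint speeds; "joint_efforts": joint torques, N m; "position": TCP position; "tool_rot": TCP orientation; "ft_force": force on the tool from outside, world axes, zero at the start; "wrist_torque": the same for the moment, N m; "grip_width": finger opening in m; "gripper_force": force on a finger pad.
Only numpy, scipy, OpenCV 4.12 (cv2) and the standard library are available. Lean on these libraries where they do the work, as an engineer would, in place of code of your own. Each camera call takes 0.05 s, during which the arm holds its last target. There are 200 camera calls.

TASK

Get this batch of connector shells ready for inspection: roll the lamp dimmer's edge wheel all the way up to bright, and slide the pallet home so that it sits against all three locating pins of its nest plate. Load every connector shell on an arbor of the pallet, flange down and one to an arbor; the keys stand at a different angle on each arbor, so turn each shell while pressing until its keyways drop over the keys and its flange lies flat on the pallet. Finish with the pallet still home against the pins, and leave the other things on the bench where they are.

Things in the scene. Friction and masses are not known exactly. Their poses are not given: they have to be found in the camera images.
- shell0: connector shell, 0.11-0.21 kg, standing flange down on the bench at the robot's right: square flange 62 x 62 x 6 mm, round threaded barrel above it of diameter 50 mm; 60 mm tall in all. Through bore of diameter 34 mm with 4 keyways 9.5 mm wide, cut to 21.5 mm from the axis, one facing the middle of each flange side. Origin: centre of underside; z up the bore; x, y square to the flange sides
- shell1: connector shell just like shell0; same size, origin and axes. Three or all four of the shells are there; an absent one reads None
- shell2: connector shell just like shell0; same size, origin and axes. Three or all four of the shells are there; an absent one reads None
- shell3: connector shell just like shell0; same size, origin and axes. Three or all four of the shells are there; an absent one reads None
- pallet: loose white plastic plate, 96 mm (its x) by 376 mm (its y) by 16 mm thick, 0.75 kg, lying on the nest plate (5 to 9 N to slide it), with four upright keyed arbors in a row along y. Origin: centre of underside; z up. Home against the pins, its origin is at (21, -21, 8) mm in the nest's frame, axes parallel. At first it lies 25 to 52 mm short of home in x (nearer the robot) and in y (to the left), a little askew
- nest: grey plate fixed to the bench, 175 mm (its x) by 456 mm (its y) by 8 mm thick; origin: centre of underside; x points away from the robot (within 0.15 rad), y left, z up. Three upright pins of radius 6 mm, tops 34 mm above the bench: two for the pallet's far long edge at (75, -110) and (75, 110) mm, one for its right-hand short edge at (20, -215) mm (pin axes, nest frame)
- arbor0 (a point): foot of the arbor at the pallet's -y end (y = -138 mm): point on the pallet's top face, on the arbor's axis; axes as the pallet's. A seated shell's origin lies on it. The arbor stands 36 mm above it: a round shaft of diameter 32 mm, its top 7 mm tapering to 22 mm; four keys 7 mm wide, 22 mm tall, set crosswise, reach 20.4 mm from the axis (their angle: see arbor1)
- arbor1 (a point): foot of the next arbor (pallet y = -46 mm), same as arbor0. Each arbor is screwed fast with its keys at an angle of its own, new at every start and not reported: see it or feel for it. A shell put over an arbor out of line rests on the keys' tops, 22 mm up; turned at most a quarter turn, it drops to the pallet once its keyways are over the keys within 3 degrees (any of the four ways round)
- arbor2 (a point): foot of the third arbor (pallet y = +46 mm), same as arbor0
- arbor3 (a point): foot of the arbor at the pallet's +y end (y = +138 mm), same as arbor0
- dimmer: black and grey box, the lamp's dimmer, fixed to the bench on the robot's left: 130 mm (its x) by 95 mm (its y) by 50 mm high; origin: centre of underside; x points away from the robot (within 0.25 rad), z up. In the middle of its lid a slot along x lets out the rim of the edge wheel. A white wedge printed beside the slot grows thicker towards bright (+x)
- wheel_top (a point): highest point of the edge wheel's rim, over the middle of the lid, 59 mm above the bench: the rim stands 9 mm out of the lid, over 39 mm of the slot. The wheel is 12 mm wide, of radius 26 mm, its axle along the dimmer's y
- bright_wheel (a joint): turn of the edge wheel in rad, 0 dim to 3.0 full bright, a stop at each end; grows as the top of the rim is rolled towards the dimmer's +x, 26 mm of roll to the radian. Starts between 0.1 and 1. Stays where it is left (0.03 N m of friction). At full bright a white line on the rim comes uppermost
- screwdriver: screwdriver lying on the bench between robot and nest; origin at its middle, on the bench. Not part of the job; leave it alone
- tape_roll: roll of paper tape, 96 mm across, 24 mm high, lying flat; origin under its centre. Not part of the job; leave it alone
- brush: brush, 170 mm long, lying beyond the shells; origin at its middle. Not part of the job; leave it alone
- plug_gauge: steel plug gauge, a rod 25 mm thick and 110 mm long lying between nest and dimmer; origin under its middle. Not part of the job; leave it alone
Things that resemble listed ones, but are neither listed nor needed, are in the scene too. There is more than one size of the dimmer; the job needs the larger. What is shaped like the shell2 but red is not meant.

How it is judged (in metres and radians):
At the end, for the whole second after the job is handed in: Wheel over 2.8 rad. Pallet at rest on the nest, within 3 mm of home in the nest's x and y, square within 0.02 rad. Every shell present at rest on an arbor: within 4 mm of its axis, underside within 3 mm of the pallet's top, upright on it within 0.05 rad (value of joint bright_wheel above 2.8 rad and x of pallet in the frame of nest above 0.018 m and y of pallet in the frame of nest below -0.018 m and angle between the x axis of pallet and the x axis of nest, either way round below 0.02 rad and z of pallet in the frame of nest below 0.011 m and linear speed of each of pallet, shell0, shell1, shell2, shell3 below 0.02 m/s and ((horizontal distance between shell0 and arbor0 below 0.004 m and z of shell0 in the frame of arbor0 below 0.003 m) or (horizontal distance between shell0 and arbor1 below 0.004 m and z of shell0 in the frame of arbor1 below 0.003 m) or (horizontal distance between shell0 and arbor2 below 0.004 m and z of shell0 in the frame of arbor2 below 0.003 m) or (horizontal distance between shell0 and arbor3 below 0.004 m and z of shell0 in the frame of arbor3 below 0.003 m)) and angle between the z axis of each of shell0, shell1, shell2, shell3 and the z axis of pallet, either way round below 0.05 rad and ((horizontal distance between shell1 and arbor0 below 0.004 m and z of shell1 in the frame of arbor0 below 0.003 m) or (horizontal distance between shell1 and arbor1 below 0.004 m and z of shell1 in the frame of arbor1 below 0.003 m) or (horizontal distance between shell1 and arbor2 below 0.004 m and z of shell1 in the frame of arbor2 below 0.003 m) or (horizontal distance between shell1 and arbor3 below 0.004 m and z of shell1 in the frame of arbor3 below 0.003 m)) and ((horizontal distance between shell2 and arbor0 below 0.004 m and z of shell2 in the frame of arbor0 below 0.003 m) or (horizontal distance between shell2 and arbor1 below 0.004 m and z of shell2 in the frame of arbor1 below 0.003 m) or (horizontal distance between shell2 and arbor2 below 0.004 m and z of shell2 in the frame of arbor2 below 0.003 m) or (horizontal distance between shell2 and arbor3 below 0.004 m and z of shell2 in the frame of arbor3 below 0.003 m)) and ((horizontal distance between shell3 and arbor0 below 0.004 m and z of shell3 in the frame of arbor0 below 0.003 m) or (horizontal distance between shell3 and arbor1 below 0.004 m and z of shell3 in the frame of arbor1 below 0.003 m) or (horizontal distance between shell3 and arbor2 below 0.004 m and z of shell3 in the frame of arbor2 below 0.003 m) or (horizontal distance between shell3 and arbor3 below 0.004 m and z of shell3 in the frame of arbor3 below 0.003 m))); the robot touches nothing.
It fails at once if another thing on the bench (screwdriver, tape roll, brush, plug gauge) is pushed more than 4 cm from its place (distance of any of screwdriver, tape_roll, brush, plug_gauge from where it was at the start of the episode above 0.04 m).
Of shell0, shell1, shell2, shell3 only 3 to 4 are there at a start; the rules pass over those that are not, and their reading is None.
At some moment in a run one of shell0, shell1, shell2, shell3 may be knocked a few centimetres aside while the robot is not near it.
Once in a run the grip may slacken for a moment while it holds something.
It also fails if it takes over 210 s, if anything falls off the work surface, if the arm or the gripper's body presses on something with over 40 N, if the wrist force passes 120 N, or if a joint passes its speed limit or range.

## Working session

There is one attempt and no reset: what is moved stays moved. The work goes in short steps, Python scripts to look and compute and a shell command to move; the robot and the scene stay as the last step left them, time stands still between calls to the robot, and variables do not carry over. Pictures are saved under pics/ and viewed, at most 14 in all, crops included, and the job is handed in when it is done.

```bash
mkdir -p pics; cat > h.py <<'E'
from rig import *
import numpy as np, cv2
def shot(n,f):
    d=get_image(n); cv2.imwrite('pics/'+f,d['img']); np.savez('/tmp/'+n,**d); return d
def world(d,u,v,z=None):
    K=d['camera_matrix'];r=np.linalg.inv(K)@np.array([u,v,1.]);R=d['rotation'];e=d['eye']
    w=R@r
    t=d['range_z'][int(v),int(u)] if z is None else (z-e[2])/w[2]
    return e+w*t
def pix(d,p):
    c=d['camera_matrix']@(d['rotation'].T@(np.array(p)-d['eye'])); return c[:2]/c[2]
E
python3 - <<'E'
from h import *
o=observe();print({k:np.round(v,3).tolist() for k,v in o.items()})
ds={n:shot(n,n+'0.png') for n in('top','side')}
for n,d in ds.items(): print(n,np.round(d['eye'],3),np.round(d['rotation'],3).tolist(),d['camera_matrix'].tolist())
for q in ['shell0','pallet','nest','arbor0','arbor1','arbor2','arbor3','dimmer','wheel_top','screwdriver','tape_roll','brush','plug_gauge']:
  for n in ds:
    print(q,n,[(np.round(r['point'],3).tolist(),round(r['conf'],2),pix(ds[n],r['point']).astype(int).tolist()) for r in landmark_of(n,q)])
E
```

```text
{'time_s': 0.0, 'q': [-85.788, 21.84, 74.385, 0.001, 83.858, -12.338], 'qvel': [0.049, -0.021, 0.028, 0.073, 0.036, 0.073], 'joint_efforts': [0.0, -44.846, -23.127, -0.0, 0.005, -0.0], 'position': [0.157, -0.527, 0.231], 'tool_rot': [[0.959, 0.285, -0.0], [0.285, -0.959, 0.001], [0.0, -0.001, -1.0]], 'ft_force': [-0.442, -0.702, -0.243], 'wrist_torque': [0.014, -0.054, -0.039], 'gripper_force': 0.0, 'grip_width': 0.085}
top [ 0.437 -0.077  1.561] [[0.027, -0.997, 0.067], [-1.0, -0.026, 0.003], [-0.001, -0.067, -0.998]] [[547.4470642082634, 0.0, 326.6445476787915], [0.0, 547.4470642082634, 234.26691983968996], [0.0, 0.0, 1.0]]
side [-0.293  0.685  0.72 ] [[-0.662, -0.362, 0.656], [-0.75, 0.327, -0.575], [-0.007, -0.873, -0.488]] [[490.74171376708784, 0.0, 311.63306311681896], [0.0, 490.74171376708784, 233.9481304725236], [0.0, 0.0, 1.0]]
shell0 top [([0.433, -0.252, 0.002], 0.89, [388, 274]), ([0.538, -0.436, 0.001], 0.83, [453, 239]), ([0.409, -0.394, 0.003], 0.79, [438, 284]), ([0.632, -0.582, 0.002], 0.6, [505, 207])]
shell0 side [([0.414, -0.389, 0.001], 0.6, [428, 241])]
pallet t
[... 2067 characters left out ...]
op [([0.453, 0.414, 0.058], 0.96, [148, 260]), ([0.643, 0.445, 0.039], 0.84, [143, 192])]
wheel_top side [([0.452, 0.412, 0.058], 0.91, [167, 345]), ([0.637, 0.45, 0.038], 0.74, [113, 316])]
screwdriver top [([0.41, -0.019, 0.0], 0.59, [306, 280])]
screwdriver side [([0.407, -0.014, -0.002], 0.61, [338, 294])]
tape_roll top [([0.69, -0.264, -0.003], 0.8, [394, 185])]
tape_roll side [([0.684, -0.262, -0.004], 0.89, [333, 224])]
brush top [([0.451, 0.412, 0.057], 0.6, [149, 261]), ([0.672, -0.431, -0.0], 0.57, [452, 192])]
brush side [([0.676, -0.431, -0.0], 0.75, [371, 207])]
plug_gauge top [([0.4, 0.225, -0.002], 0.54, [221, 281])]
plug_gauge side [([0.403, 0.226, -0.001], 0.95, [260, 337])]
```

View pics/top0.png

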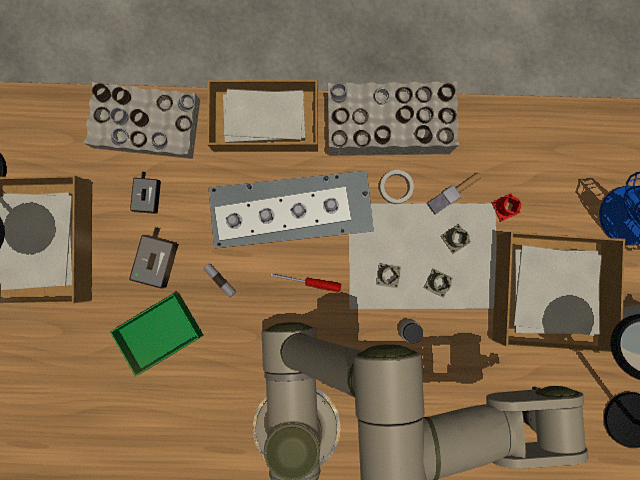

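View pics/side0.png

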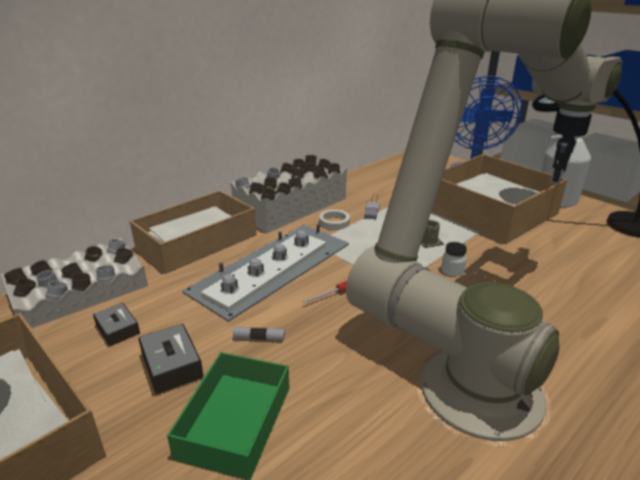

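The top view shows three grey shells at px (388,274), (453,239) and (438,284). The red look-alike is at (507,207) and is left alone, as are the jar at (410,330) and the tray parts. The larger dimmer is at (155,261) and the smaller decoy at (146,195). The pallet is on the nest around (290,210). I'll check these choices in one close crop and measure the plates.

```bash
cat > m.py <<'E'
from h import *
import sys
def rect(d,mask,z):
    c=max(cv2.findContours(mask.astype(np.uint8),0,1)[0],key=cv2.contourArea)[:,0]
    w=np.array([world(d,u,v,z)[:2] for u,v in c]);r=cv2.minAreaRect((w*1000).astype(np.float32))
    return np.round(r[0],1),np.round(r[1],1),round(r[2],1)
E
python3 - <<'E'
from m import *
d=get_image('top');s=d['img']
a=cv2.resize(s[165:255,203:378],None,fx=4.57,fy=4.57,interpolation=cv2.INTER_CUBIC)
b=cv2.resize(s[222:300,370:475],None,fx=2.4,fy=2.4,interpolation=cv2.INTER_CUBIC)
c=cv2.resize(s[165:295,125:185],None,fx=1.43,fy=1.43,interpolation=cv2.INTER_CUBIC)
im=np.zeros((600,800,3),np.uint8);im[:a.shape[0],:a.shape[1]]=a[:600,:800];im[412:412+b.shape[0],:b.shape[1]]=b[:188];im[412:412+c.shape[0],400:400+c.shape[1]]=c
cv2.imwrite('pics/crop1.png',im)
n=np.zeros((480,640),bool)
for q,z in(('pallet',.024),('nest',.008),('dimmer',.05)):
  for r in regions_of('top',q)[:2]:
    print(q,round(r['conf'],2),rect(d,r['mask'],z),r['mask'].sum())
hsv=cv2.cvtColor(s,cv2.COLOR_BGR2HSV)
sub=hsv[165:255,203:378]
white=np.zeros((480,640),np.uint8);white[165:255,203:345]=((hsv[...,1]<40)&(hsv[...,2]>170))[165:255,203:345]
print('white',rect(d,cv2.morphologyEx(white,cv2.MORPH_CLOSE,np.ones((3,3))),.024))
print(hsv[195,215],hsv[230,240],hsv[200,360],hsv[205,320],hsv[170,220],hsv[260,250])
# height map: pins and arbors
zz=np.zeros((480,640))
for v in range(165,255):
  for u in range(203,378): 
    if d['range_z'][v,u]>0: zz[v,u]=world(d,u,v)[2]
k,l,st,ce=cv2.connectedComponentsWithStats(((zz>.028)).astype(np.uint8))
for i in range(1,k): 
    if st[i,4]>1: h=np.percentile(zz[l==i],90);print(st[i,4],ce[i].round(1),h.round(3),world(d,*ce[i],h).round(4))
E
```

```text
pallet 0.92 (array([597.2,  54.5]), array([ 98.8, 376. ]), 10.5) 4574
nest 0.98 (array([610.8,  33.2]), array([176.1, 456. ]), 7.6) 5071
dimmer 0.84 (array([642.1, 435.6]), array([ 78.7, 113. ]), 85.6) 956
dimmer 0.7 (array([463.8, 401.1]), array([107.3, 158.9]), 76.9) 1872
white (array([597.3,  56.3]), array([ 94.4, 370.9]), 10.5)
[ 75  14 106] [ 27  23 200] [ 68   8 121] [ 22  24 203] [ 14 131 142] [ 15 133 169]
15 [325.7 177.7] 0.038 [ 0.6989 -0.0655  0.0383]
16 [248.5 185.8] 0.038 [0.6703 0.1504 0.0384]
2 [316.5 191. ] 0.031 [ 0.6615 -0.0405  0.0315]
4 [322.2 192.5] 0.03 [ 0.6579 -0.0567  0.0301]
2 [333.  191.5] 0.032 [ 0.6612 -0.0869  0.0319]
4 [340.2 191.2] 0.03 [ 0.6627 -0.1073  0.0303]
2 [344.  190.5] 0.029 [ 0.6654 -0.1179  0.0288]
16 [364.9 192.8] 0.036 [ 0.6593 -0.1764  0.0361]
3 [303.  193.3] 0.031 [ 0.654  -0.0026  0.0309]
3 [310.3 193. ] 0.035 [ 0.6549 -0.0234  0.0349]
3 [337.  193.3] 0.032 [ 0.6564 -0.0983  0.0317]
2 [345.  193.5] 0.032 [ 0.6565 -0.1208  0.0319]
2 [291.5 195.5] 0.028 [0.6473 0.0297 0.0285]
2 [299.5 194. ] 0.032 [0.6516 0.0071 0.0324]
3 [313. 196.] 0.03
[... 4616 characters left out ...]
7] 0.03 [0.5564 0.0245 0.0296]
7 [219.4 230.4] 0.036 [0.5428 0.2275 0.0355]
2 [235.5 229. ] 0.029 [0.5484 0.1838 0.0294]
2 [241.5 229. ] 0.031 [0.5487 0.1667 0.0315]
3 [253.7 229.3] 0.03 [0.5488 0.1328 0.0297]
3 [276.7 229.3] 0.032 [0.5503 0.0681 0.0319]
3 [226.7 230.3] 0.032 [0.5438 0.208  0.0316]
2 [229.5 231. ] 0.029 [0.5424 0.2006 0.0288]
2 [242.5 231. ] 0.03 [0.5432 0.1639 0.0301]
2 [256.  230.5] 0.031 [0.5456 0.126  0.0308]
2 [259.5 231. ] 0.029 [0.5446 0.1163 0.029 ]
2 [272.5 230. ] 0.028 [0.5484 0.08   0.0284]
2 [236.5 232. ] 0.03 [0.54   0.1805 0.0303]
3 [242.  233.3] 0.031 [0.5366 0.1649 0.031 ]
4 [221.2 236.5] 0.03 [0.5262 0.2229 0.0299]
2 [238.5 234. ] 0.03 [0.5345 0.1748 0.0299]
```

View pics/crop1.png

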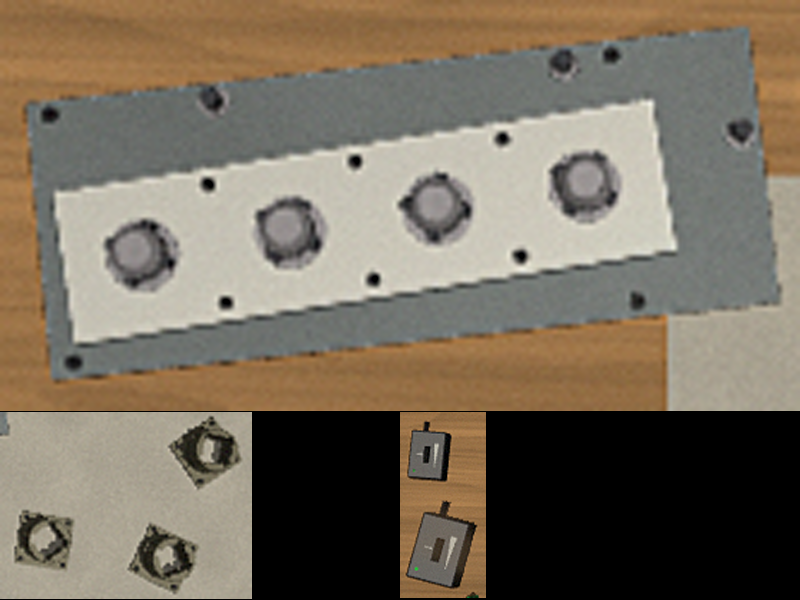

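The crop confirms the choices: larger dimmer with wedge at the lower left, three grey shells on the sheet, and the pallet about 32 mm short in x and 44 mm short in y. Next I turn the tool and shut the fingers.

```bash
cat > go.py <<'E'
# usage: go.py x y z [yaw]  -> tool-frame shift (fractions) and turn rows
from h import *
import sys
a=list(map(float,sys.argv[1:]));o=observe();R=o['tool_rot'];p=o['position']
yaw=np.degrees(np.arctan2(R[1,0],R[0,0]))
d=R.T@(np.array(a[:3])-p)
print('pos',p.round(4),'yaw',yaw.round(2),'q',o['q'].round(0),'F',o['ft_force'].round(1),'w',o['grip_width'].round(4),'t',round(o['time_s'],1))
print('shift rows',(d/.04).round(3),'turn z' ,round(((yaw-a[3]+180)%360-180)/5,3) if len(a)>3 else '')
E
python3 -m pendant '[[[0,0,0],[0,0,-1]],[[0,0,0],[0,0,-1]],[[0,0,0],[0,0,-1]],[[0,0,0],[0,0,-1]],[[0,0,0],[0,0,-1]],[[0,0,0],[0,0,-1]],[[0,0,0],[0,0,-1]],[[0,0,0],[0,0,-1]]]' 0 40
python3 -m pendant '[[[0,0,0],[0,0,-1]],[[0,0,0],[0,0,-1]],[[0,0,0],[0,0,-1]],[[0,0,0],[0,0,-1]]]'
python3 go.py .37 -.1 .2 76.5; python3 go.py .435 .417 .1
```

```text
time_s: 2.6
position: [0.1566, -0.5272, 0.2313]
tool_rot: [[0.549, 0.836, -0.0], [0.836, -0.549, -0.0], [-0.0, -0.0, -1.0]]
ft_force: [-0.1, -0.3, -0.4]
grip_width: 0.0005
gripper_force: 0.0
time_s: 3.1
position: [0.1566, -0.5272, 0.2313]
tool_rot: [[0.23, 0.973, -0.0], [0.973, -0.23, 0.0], [-0.0, -0.0, -1.0]]
ft_force: [-0.6, -0.1, 0.7]
grip_width: -0.0001
gripper_force: 0.0Traceback (most recent call last):
  File "go.py", line 7, in <module>
    print('pos',p.round(4),'yaw',yaw.round(2),'q',o['q'].round(0),'F',o['ft_force'].round(1),'w',o['grip_width'].round(4),'t',round(o['time_s'],1))
                                                                                                 ^^^^^^^^^^^^^^^^^^^^^
AttributeError: 'float' object has no attribute 'round'
Traceback (most recent call last):
  File "go.py", line 7, in <module>
    print('pos',p.round(4),'yaw',yaw.round(2),'q',o['q'].round(0),'F',o['ft_force'].round(1),'w',o['grip_width'].round(4),'t',round(o['time_s'],1))
                                                                                                 ^^^^^^^^^^^^^^^^^^^^^
AttributeError: 'float' object has no attribute 'round'
```

```bash
sed -i "s/o\['grip_width'\].round(4)/round(o['grip_width'],4)/" go.py
python3 -m pendant '[[[0.97,0.23,0],[0,0,0]],[[0.97,0.23,0],[0,0,0]],[[0.97,0.23,0],[0,0,0]],[[0.97,0.23,0],[0,0,0]],[[0.97,0.23,0],[0,0,0]],[[0.97,0.23,0],[0,0,0]],[[0.97,0.22,0],[0,0,0]],[[0.97,0.22,0],[0,0,0]]]' >/dev/null
python3 -m pendant '[[[0.97,0.22,0],[0,0,0]],[[0.97,0.22,0],[0,0,0]],[[0.97,0.22,0],[0,0,0]],[[0.97,0.22,0],[0,0,0]],[[1,-0.1,0],[0,0,0]],[[1,-0.1,0],[0,0,0]],[[1,-0.1,0],[0,0,0]],[[1,-0.1,0],[0,0,0]]]'>/dev/null
python3 -m pendant '[[[1,-0.1,0],[0,0,0]],[[1,-0.1,0],[0,0,0]],[[1,-0.1,0],[0,0,0]],[[1,-0.1,0],[0,0,0]],[[1,-0.1,0],[0,0,0]],[[1,-0.1,0],[0,0,0]],[[1,-0.1,0],[0,0,0]],[[1,-0.1,0.5],[0,0,0]]]'
python3 go.py .4385 .416 .07 76.5
```

```text
time_s: 6.1
position: [0.4356, 0.3802, 0.2123]
tool_rot: [[0.232, 0.973, 0.003], [0.973, -0.232, 0.002], [0.002, 0.003, -1.0]]
ft_force: [1.0, -0.5, 0.1]
grip_width: -0.0
gripper_force: 0.0
pos [0.4356 0.3802 0.2123] yaw 76.56 q [29. 25. 72. -0. 83. 43.] F [ 1.  -0.5  0.1] w -0.0 t 6.1
shift rows [ 0.878 -0.147  3.56 ] turn z 0.011
```

```bash

python3 -m pendant '[[[0.9,-0.11,0],[0,0,0]],[[0,0,1],[0,0,0]],[[0,0,1],[0,0,0]],[[0,0,1],[0,0,0]],[[0,0,0.6],[0,0,0]],[[0,0,0.1],[0,0,0]],[[0,0,0],[0,0,0]]]'
python3 -m pendant '[[[0,0,0.1],[0,0,0]],[[0,0,0],[0,0,0]]]'
python3 go.py .4385 .416 .058 76.5
python3 - <<'E'
from h import *
d=shot('side','s1.png');c=d['img'][280:400,100:260];cv2.imwrite('pics/w1.png',cv2.resize(c,None,fx=5,fy=5,interpolation=2))
E
```

```text
time_s: 6.98
position: [0.4395, 0.4148, 0.0641]
tool_rot: [[0.233, 0.973, 0.001], [0.973, -0.233, 0.001], [0.001, 0.001, -1.0]]
ft_force: [0.2, 0.2, 0.4]
grip_width: 0.0004
gripper_force: 0.0
time_s: 7.22
position: [0.4392, 0.4146, 0.0598]
tool_rot: [[0.233, 0.973, 0.001], [0.973, -0.233, 0.0], [0.001, 0.001, -1.0]]
ft_force: [-0.5, 0.3, -0.1]
grip_width: 0.0001
gripper_force: 0.0
pos [0.4392 0.4146 0.0598] yaw 76.55 q [32. 37. 79. -0. 64. 46.] F [-0.5  0.3 -0.1] w 0.0001 t 7.2
shift rows [ 0.03  -0.025  0.044] turn z 0.009
```

View pics/w1.png

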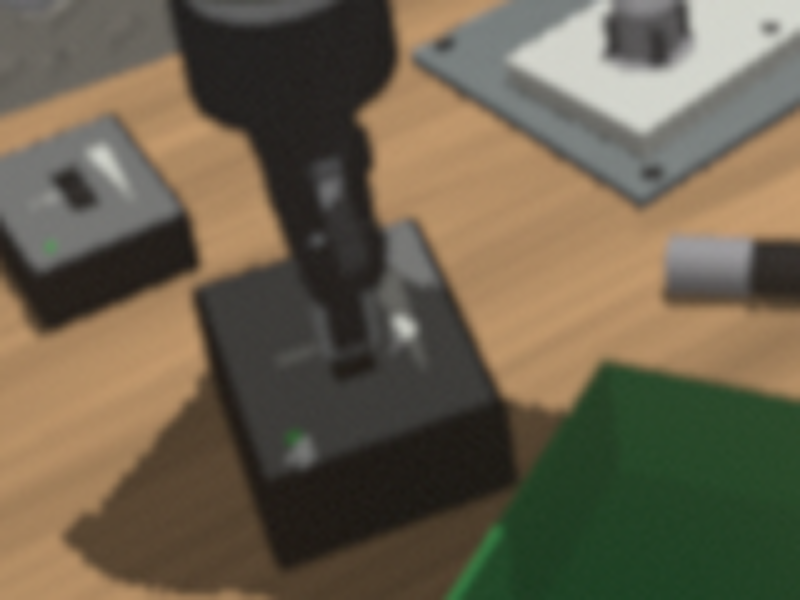

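The fingertip is at about crop px (350,345), over the slot with the rim just below it at (350,365), and it's laterally centred. Now I press and drag.

```bash

python3 -m pendant '[[[0,0,0.05],[0,0,0]],[[0,0,0],[0,0,0]]]'|grep -E "pos|ft"
python3 -m pendant '[[[0,0,0.02],[0,0,0]],[[0,0,0],[0,0,0]]]'|grep -E "pos|ft"
python3 -m pendant '[[[0,0.1,0],[0,0,0]],[[0,0.1,0],[0,0,0]],[[0,0,0],[0,0,0]]]'|grep -E "pos|ft"
python3 -m pendant '[[[0,0.1,0],[0,0,0]],[[0,0.1,0],[0,0,0]],[[0,0,0],[0,0,0]]]'|grep -E "pos|ft"

```

```text
position: [0.4392, 0.4147, 0.0578]
ft_force: [0.0, 0.6, 4.4]
position: [0.4393, 0.4148, 0.0575]
ft_force: [-1.6, -0.3, 8.0]
position: [0.4479, 0.4128, 0.0587]
ft_force: [-1.6, -3.6, 16.0]
position: [0.456, 0.411, 0.0588]
ft_force: [-0.3, -3.1, 15.6]
```

```bash

python3 -m pendant '[[[0,0.1,0],[0,0,0]],[[0,0.1,0],[0,0,0]],[[0,0.1,0],[0,0,0]],[[0,0,0],[0,0,0]]]'|grep -E "pos|ft"
python3 -m pendant '[[[0,0,-0.25],[0,0,0]],[[0,-0.7,0],[0,0,0]],[[0,0,0],[0,0,0]],[[0,0,0.24],[0,0,0]],[[0,0,0],[0,0,0]]]'|grep -E "pos|ft"
python3 -m pendant '[[[0,0.1,0],[0,0,0]],[[0,0.1,0],[0,0,0]],[[0,0.1,0],[0,0,0]],[[0,0.1,0],[0,0,0]],[[0,0.1,0],[0,0,0]],[[0,0.1,0],[0,0,0]],[[0,0.1,0],[0,0,0]]]'|grep -E "pos|ft"
python3 -m pendant '[[[0,0,-0.25],[0,0,0]],[[0,-0.7,0],[0,0,0]],[[0,0,0],[0,0,0]],[[0,0,0.25],[0,0,0]],[[0,0,0],[0,0,0]]]'|grep -E "pos|ft"
python3 -m pendant '[[[0,0.1,0],[0,0,0]],[[0,0.1,0],[0,0,0]],[[0,0.1,0],[0,0,0]],[[0,0.1,0],[0,0,0]],[[0,0.1,0],[0,0,0]],[[0,0.1,0],[0,0,0]],[[0,0.1,0],[0,0,0]]]'|grep -E "pos|ft"

```

```text
position: [0.4672, 0.4083, 0.0571]
ft_force: [1.3, 0.1, 5.9]
position: [0.4393, 0.4149, 0.0574]
ft_force: [-4.8, 0.3, 9.3]
position: [0.4672, 0.4081, 0.0573]
ft_force: [-0.9, 0.8, 3.3]
position: [0.4395, 0.4149, 0.0574]
ft_force: [-4.5, 0.9, 9.9]
position: [0.4671, 0.4082, 0.0574]
ft_force: [-2.2, -0.5, 2.3]
```

```bash

python3 -m pendant '[[[0,0,-1],[0,0,0]],[[-1,0,-1],[0,0,0]],[[-1,0,-1],[0,0,0]],[[-1,0,0],[0,0,0]],[[0,0,0],[0,0,0]]]'|grep -E "pos|ft"
python3 - <<'E'
from h import *
d=shot('side','s2.png');c=cv2.resize(d['img'][320:390,130:210],None,fx=5,fy=5,interpolation=2)
d=shot('top','t2.png');e=cv2.resize(d['img'][230:290,125:185],None,fx=5.83,fy=5.83,interpolation=2)[:350]
cv2.imwrite('pics/w2.png',np.hstack([c,e]))
E
```

```text
position: [0.4387, 0.2893, 0.177]
ft_force: [0.1, 0.1, 0.2]
```

View pics/w2.png

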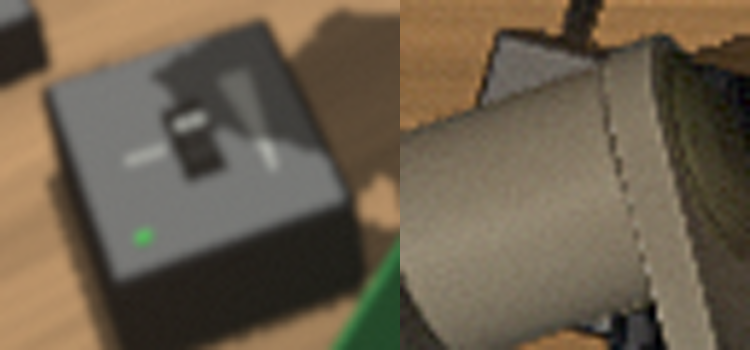

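The white line is on the rim at crop px (190,122), right at the projected wheel top (185,125). One more short stroke will make sure it's on the stop.

```bash

python3 -m pendant '[[[1,0,0],[0,0,0]],[[1,-0.4,0],[0,0,0]],[[1,0,1],[0,0,0]],[[0.05,0,1],[0,0,0]],[[0,0,0.7],[0,0,0]],[[0,0,0],[0,0,0]]]'|grep -E "pos|ft"
python3 go.py .447 .413 .0575 76.5
```

```text
position: [0.4503, 0.4139, 0.0662]
ft_force: [-0.3, -0.3, 0.2]
pos [0.4503 0.4139 0.0662] yaw 76.59 q [32. 37. 77.  0. 66. 45.] F [-0.3 -0.3  0.2] w 0.0001 t 13.5
shift rows [-0.041 -0.074  0.218] turn z 0.019
```

```bash

python3 -m pendant '[[[-0.04,-0.1,0],[0,0,0]],[[0,0,0.23],[0,0,0]],[[0,0.1,0],[0,0,0]],[[0,0.1,0],[0,0,0]],[[0,0.1,0],[0,0,0]]]'|grep -E "pos|ft"
python3 -m pendant '[[[0,0,-1],[0,0,0]],[[-1,0,-1],[0,0,0]],[[-1,0,-1],[0,0,0]],[[-1,0,0],[0,0,0]],[[-1,0,0],[0,0,0]],[[0,0,0],[0,0,0]]]'|grep -E "pos|ft"
python3 - <<'E'
from h import *
o=np.load('/tmp/side.npz')['img'];d=shot('side','s3.png')
for i in(o,d['img']):
    g=i[335:355,155:180].min(2).astype(float);m=g>140;y,x=np.nonzero(m);print(x.mean()+155,y.mean()+335,len(x))
print(pix(d,[.4525,.413,.059]))
E
python3 go.py .55 .28 .1
```

```text
position: [0.4592, 0.4102, 0.06]
ft_force: [-0.2, 0.1, 1.3]
position: [0.4212, 0.2529, 0.1803]
ft_force: [0.2, 0.6, 0.4]
158.5 350.5 18
172.7076923076923 341.5230769230769 65
[167.00569088 344.70192035]
pos [0.4217 0.254  0.1803] yaw 76.44 q [17. 19. 88.  0. 73. 31.] F [ 0.3 -0.2 -0.8] w -0.0002 t 14.9
shift rows [1.382 2.964 2.01 ] turn z
```

```bash

python3 -m pendant '[[[0,0,0],[0,0,-1]],[[0,0,0],[0,0,-1]],[[0,0,0],[0,0,-1]],[[0,0,0],[0,0,-1]],[[0,0,0],[0,0,-0.23]],[[0,0,0],[0,0,0]]]'|grep -E "pos|ft"
python3 go.py .522 .032 .10 97.6;
```

```text
position: [0.4216, 0.2551, 0.1797]
ft_force: [0.0, -0.5, -0.6]
pos [0.4216 0.2551 0.1797] yaw 97.66 q [17. 19. 88.  0. 73. 10.] F [ 0.  -0.5 -0.6] w -0.0003 t 15.7
shift rows [-5.862  1.746  1.991] turn z 0.011
```

```bash

python3 -m pendant '[[[-0.98,0.29,0],[0,0,0]],[[-0.98,0.29,0],[0,0,0]],[[-0.98,0.29,0],[0,0,0]],[[-0.98,0.29,0.5],[0,0,0]],[[-0.98,0.29,0.5],[0,0,0]],[[-0.98,0.29,1],[0,0,0]],[[0,0,1],[0,0,0]],[[0,0,1],[0,0,0]]]'|grep -E "pos|ft"
python3 go.py .522 .032 .013 97.6;
```

```text
position: [0.5223, 0.0304, 0.0185]
ft_force: [1.0, 0.5, -0.8]
pos [0.5223 0.0304 0.0185] yaw 97.56 q [-10.  34.  95.   0.  51. -17.] F [ 1.   0.5 -0.8] w 0.0002 t 16.7
shift rows [ 0.04  -0.002  0.136] turn z -0.008
```

```bash

python3 -m pendant '[[[0.04,0,0],[0,0,0]],[[0,0,0],[0,0,0]]]'|grep -E "pos|ft"
python3 -m pendant '[[[0,0,0.05],[0,0,0]],[[0,0.2,0],[0,0,0]],[[0,0.2,0],[0,0,0]],[[0,0.2,0],[0,0,0]],[[0,0,0],[0,0,0]]]'|grep -E "pos|ft"
```

```text
position: [0.5225, 0.0327, 0.021]
ft_force: [-0.0, -0.4, -0.6]
position: [0.546, 0.0358, 0.0177]
ft_force: [-0.8, 0.9, 0.9]
```

```bash

python3 -m pendant '[[[0,0,0.1],[0,0,0]],[[0,0.15,0],[0,0,0]],[[0,0.15,0],[0,0,0]],[[0,0,0],[0,0,0]]]'|grep -E "pos|ft"
python3 -m pendant '[[[0,0.12,0],[0,0,0]],[[0,0.1,0],[0,0,0]],[[0,0,0],[0,0,0]]]'|grep -E "pos|ft"
python3 -m pendant '[[[0,0.05,0],[0,0,0]],[[0,0.05,0],[0,0,0]],[[0,0,0],[0,0,0]]]'|grep -E "pos|ft"
python3 - <<'E'
from m import *
p=observe()['position'];a=np.radians(7.6);d=p[:2]*1000-[610.8,33.2];print('tip nest',d@[np.cos(a),np.sin(a)],d@[-np.sin(a),np.cos(a)])
E
```

```text
position: [0.5539, 0.037, 0.0169]
ft_force: [-27.4, -3.8, 45.0]
position: [0.5625, 0.0382, 0.0169]
ft_force: [-27.8, -3.8, 45.1]
position: [0.5662, 0.0387, 0.0169]
ft_force: [-28.5, -4.9, 45.4]
tip nest -43.47082033194155 11.361109657491003
```

```bash

python3 -m pendant '[[[0,0,-0.08],[0,0,0]],[[0,0,0],[0,0,0]]]'|grep -E "pos|ft"
python3 - <<'E'
from h import *
d=shot('side','s4.png');cv2.imwrite('pics/p4.png',cv2.resize(d['img'][220:330,180:340],None,fx=5,fy=5,interpolation=2))
Z=lambda u,v:world(d,u,v).round(4)
for p in [(215,295),(200,290),(320,235),(240,285),(270,265)]:print(p,Z(*p))
E
```

```text
position: [0.5688, 0.039, 0.0175]
ft_force: [-8.9, -1.3, 12.6]
(215, 295) [0.573  0.2329 0.0255]
(200, 290) [0.6157 0.2486 0.0248]
(320, 235) [0.1828 0.2512 0.3586]
(240, 285) [0.5656 0.1664 0.027 ]
(270, 265) [0.588  0.0575 0.0273]
```

View pics/p4.png

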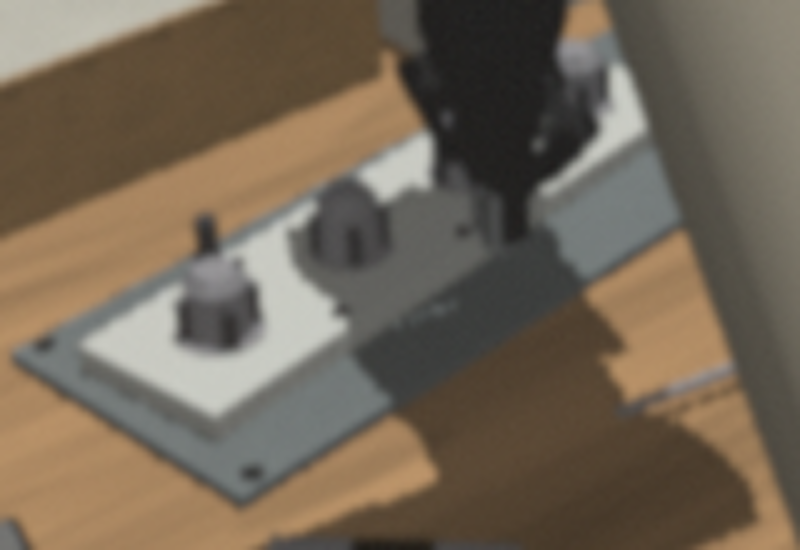

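```bash

python3 -m pendant '[[[0,-0.12,-0.05],[0,0,0]],[[0,-0.25,0],[0,0,0]],[[0,0,0],[0,0,0]]]'|grep -E "pos|ft"
python3 -m pendant '[[[0,0,0.05],[0,0,0]],[[0,0,0],[0,0,0]]]'|grep -E "pos|ft"
python3 -m pendant '[[[0,0,0.04],[0,0,0]],[[0,0,0],[0,0,0]]]'|grep -E "pos|ft"
python3 - <<'E'
from m import *
d=get_image('top')
print([rect(d,r['mask'],.024) for r in regions_of('top','pallet')[:2]])
print([r['point'].round(4) for r in landmark_of('top','arbor0')][:4])
E
```

```text
position: [0.5546, 0.037, 0.0187]
ft_force: [0.5, -1.0, -0.1]
position: [0.5555, 0.037, 0.0167]
ft_force: [-0.1, -0.3, 0.0]
position: [0.5553, 0.037, 0.0152]
ft_force: [1.3, 0.1, 0.6]
[(array([619.5,  58.1]), array([101. , 377.5]), 11.2)]Traceback (most recent call last):
  File "<stdin>", line 4, in <module>
AttributeError: 'list' object has no attribute 'round'. Did you mean: 'count'?
```

```bash

python3 -m pendant '[[[0,0,0.08],[0,0,0]],[[0,0,0],[0,0,0]]]'|grep -E "pos|ft"
python3 -m pendant '[[[0,0.12,0],[0,0,0]],[[0,0.12,0],[0,0,0]],[[0,0,0],[0,0,0]]]'|grep -E "pos|ft"
python3 -m pendant '[[[0,0.1,0],[0,0,0]],[[0,0,0],[0,0,0]]]'|grep -E "pos|ft"

```

```text
position: [0.5552, 0.0371, 0.0118]
ft_force: [-0.1, 0.3, 0.2]
position: [0.5639, 0.0385, 0.0119]
ft_force: [-6.2, -0.7, 2.4]
position: [0.566, 0.0396, 0.0117]
ft_force: [-12.6, 1.7, 6.3]
```

```bash

for i in 1; do python3 -m pendant '[[[0,0.08,0],[0,0,0]],[[0,0,0],[0,0,0]]]'|grep -E "pos|ft"
python3 -m pendant '[[[0,0.08,0],[0,0,0]],[[0,0,0],[0,0,0]]]'|grep -E "pos|ft"
python3 -m pendant '[[[0,0.06,0],[0,0,0]],[[0,0,0],[0,0,0]]]'|grep -E "pos|ft"; done

```

```text
position: [0.5684, 0.0405, 0.0116]
ft_force: [-14.2, 3.0, 7.4]
position: [0.5712, 0.0412, 0.0114]
ft_force: [-16.6, 4.8, 8.2]
position: [0.5714, 0.0413, 0.0114]
ft_force: [-25.2, 1.9, 14.5]
```

```bash

python3 -m pendant '[[[0,-0.3,0],[0,0,0]],[[0,-0.3,-1],[0,0,0]],[[0,0,-1],[0,0,0]],[[0,0,-0.5],[0,0,0]],[[0,0,0],[0,0,0]]]'|grep -E "pos|ft"
python3 go.py .600 .275 .1 97.6
```

```text
position: [0.5547, 0.0367, 0.1134]
ft_force: [0.8, 0.3, 0.5]
pos [0.5547 0.0367 0.1134] yaw 97.69 q [ -8.  29.  84.   0.  67. -16.] F [0.8 0.3 0.5] w 0.0003 t 22.4
shift rows [5.753 1.918 0.337] turn z 0.018
```

```bash

python3 -m pendant '[[[0.97,0.32,0],[0,0,0]],[[0.97,0.32,0],[0,0,0]],[[0.97,0.32,0],[0,0,0]],[[0.97,0.32,0],[0,0,0]],[[0.97,0.32,0],[0,0,0]],[[0.9,0.32,0],[0,0,0]],[[0,0,0],[0,0,0]]]'|grep -E "pos|ft"
python3 - <<'E'
from m import *
d=shot('top','t5.png')
print([rect(d,r['mask'],.024) for r in regions_of('top','pallet')[:2]])
print([np.round(r['point'],4) for r in landmark_of('top','arbor0')][:4])
E
python3 go.py .600 .275 .013 97.6
```

```text
position: [0.5986, 0.2771, 0.11]
ft_force: [-0.4, 0.1, -0.4]
[(array([627.9,  59.8]), array([ 99.8, 376.2]), 7.8)]
[array([0.6352, 0.0135, 0.0254]), array([0.6245, 0.1056, 0.0238]), array([ 0.6503, -0.074 ,  0.0257]), array([0.6136, 0.198 , 0.0216])]
pos [0.5988 0.2742 0.1111] yaw 97.66 q [14. 38. 66. -0. 76.  7.] F [-0.8 -0.9 -0.2] w 0.0 t 23.4
shift rows [0.018 0.035 2.453] turn z 0.013
```

```bash

python3 -m pendant '[[[0,0.03,1],[0,0,0]],[[0,0,1],[0,0,0]],[[0,0,0.42],[0,0,0]],[[0,0,0],[0,0,0]]]'|grep -E "pos|ft"
python3 -m pendant '[[[-0.2,0,0],[0,0,0]],[[-0.2,0,0],[0,0,0]],[[-0.2,0,0],[0,0,0]],[[-0.15,0,0],[0,0,0]],[[-0.15,0,0],[0,0,0]],[[-0.15,0,0],[0,0,0]],[[-0.15,0,0],[0,0,0]],[[0,0,0],[0,0,0]]]'|grep -E "pos|ft"
python3 -m pendant '[[[-0.1,0,0],[0,0,0]],[[-0.1,0,0],[0,0,0]],[[0,0,0],[0,0,0]]]'|grep -E "pos|ft"
python3 -m pendant '[[[-0.06,0,0],[0,0,0]],[[0,0,0],[0,0,0]]]'|grep -E "pos|ft"
python3 -m pendant '[[[-0.06,0,0],[0,0,0]],[[0,0,0],[0,0,0]]]'|grep -E "pos|ft"
```

```text
position: [0.6002, 0.2745, 0.0149]
ft_force: [-0.3, 0.1, 0.5]
position: [0.6072, 0.2275, 0.0163]
ft_force: [-0.3, 1.3, 2.0]
position: [0.6081, 0.22, 0.016]
ft_force: [0.1, 4.1, 3.1]
position: [0.6083, 0.2178, 0.0159]
ft_force: [-0.7, 4.6, 4.1]
position: [0.6086, 0.2154, 0.0159]
ft_force: [-0.7, 5.3, 2.6]
```

```bash

for i in 1; do python3 -m pendant '[[[-0.08,0,0],[0,0,0]],[[0,0,0],[0,0,0]]]'|grep -E "pos|ft"
python3 -m pendant '[[[-0.05,0,0],[0,0,0]],[[0,0,0],[0,0,0]]]'|grep -E "pos|ft"
python3 -m pendant '[[[-0.05,0,0],[0,0,0]],[[0,0,0],[0,0,0]]]'|grep -E "pos|ft";
python3 -m pendant '[[[-0.05,0,0],[0,0,0]],[[0,0,0],[0,0,0]]]'|grep -E "pos|ft"; done
```

```text
position: [0.6088, 0.2133, 0.0159]
ft_force: [-1.9, 10.2, 4.2]
position: [0.6088, 0.2131, 0.0159]
ft_force: [-2.1, 19.2, 3.7]
position: [0.6088, 0.2129, 0.016]
ft_force: [-2.2, 27.9, 4.0]
position: [0.6087, 0.2127, 0.0161]
ft_force: [-3.2, 35.9, 3.7]
```

```bash

python3 -m pendant '[[[0.3,0,0],[0,0,0]],[[0.5,0,-1],[0,0,0]],[[0.5,0,-1],[0,0,0]],[[0,0,-1],[0,0,0]],[[0,0,0],[0,0,0]]]' 1|grep -E "pos|ft"
cat > keys.py <<'E'
from m import *
import sys
d=shot('top',sys.argv[1]+'.png')
print([rect(d,r['mask'],.024) for r in regions_of('top','pallet')[:1]])
a=np.radians(7.6);R=np.array([[np.cos(a),-np.sin(a)],[np.sin(a),np.cos(a)]]);c=np.array([.6344,.0152])
tiles=[]
def warp(xy,z,yaw,half=.03,n=260):
    # orthographic patch at height z, rows +x down->up, cols -y
    g=np.linspace(half,-half,n);X,Y=np.meshgrid(g,g,indexing='ij')
    cs,sn=np.cos(yaw),np.sin(yaw)
    P=np.stack([xy[0]+cs*X-sn*Y,xy[1]+sn*X+cs*Y,np.full_like(X,z)],-1)
    q=(P-d['eye'])@d['rotation'];q=q@d['camera_matrix'].T
    return cv2.remap(d['img'],(q[...,0]/q[...,2]).astype(np.float32),(q[...,1]/q[...,2]).astype(np.float32),2)
for y in(-.138,-.046,.046,.138): tiles.append(warp(c+R@[0,y],.046,a,n=198))
S=[]
for r in landmark_of('top','shell0'):
    print(round(r['conf'],2),np.round(r['point'],4));S.append(warp(r['point'][:2],.006,0,half=.05,n=198))
while len(S)<4:S.append(S[0]*0)
cv2.imwrite('pics/'+sys.argv[1]+'k.png',np.vstack([np.hstack(tiles),np.hstack(S[:4])]))
print([np.round(r['point'],4) for r in landmark_of('top','arbor0')])
E
python3 keys.py k1; python3 go.py .43 -.25 .15 90
```

```text
position: [0.6039, 0.2572, 0.1385]
ft_force: [0.3, -0.1, -0.1]
[]
0.92 [ 0.6295 -0.5812  0.0015]
0.89 [ 0.4551 -0.3661  0.0006]
0.86 [ 0.43   -0.2521  0.    ]
0.56 [ 5.385e-01 -4.388e-01  3.000e-04]
[array([ 0.6421, -0.0304,  0.0254]), array([ 0.6547, -0.1169,  0.025 ]), array([0.6153, 0.1504, 0.0226]), array([0.6323, 0.065 , 0.0229])]
pos [0.6022 0.2567 0.1338] yaw 97.67 q [13. 37. 65. -0. 79.  5.] F [-0.1 -0.2  0. ] w 0.0854 t 27.6
shift rows [-11.981  -5.957  -0.38 ] turn z 1.533
```

View pics/k1k.png

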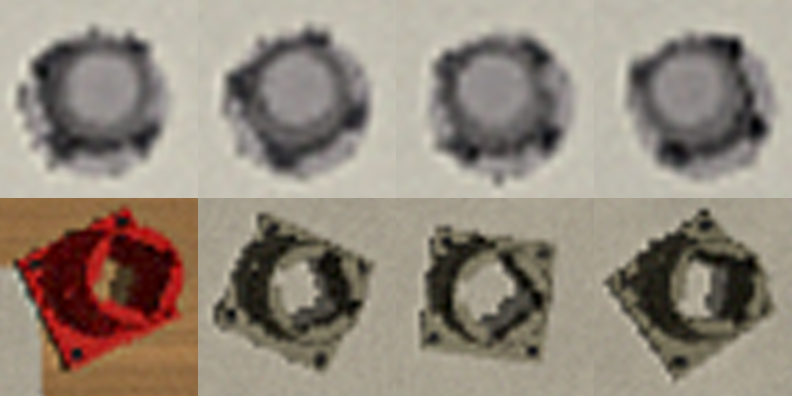

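The tiles show the keys at about 53, 74, 50 and 63 degrees (pallet frame, mod 90). The shell flange corners give yaws of -7, -26 and +36 degrees, and red is the decoy. The shell formerly at (0.409,-0.394) has been knocked to (0.455,-0.366). For each shell I'll centre it with two crosswise closings, then carry it over.

```bash

python3 -m pendant '[[[0,0,-0.5],[0,0,1]],[[0,0,0],[0,0,1]],[[0,0,0],[0,0,1]],[[0,0,0],[0,0,1]],[[0,0,0],[0,0,1]],[[0,0,0],[0,0,1]],[[0,0,0],[0,0,1]],[[0,0,0],[0,0,1]]]'|grep -E "pos"
python3 -m pendant '[[[0,0,0],[0,0,1]],[[0,0,0],[0,0,1]],[[0,0,0],[0,0,1]],[[0,0,0],[0,0,1]],[[0,0,0],[0,0,1]],[[0,0,0],[0,0,1]],[[0,0,0],[0,0,1]],[[0,0,0],[0,0,1]]]'|grep -E "pos"
python3 -m pendant '[[[0,0,0],[0,0,1]],[[0,0,0],[0,0,1]],[[0,0,0],[0,0,0]]]'|grep -E "pos"
python3 go.py .4316 -.2495 .1 7.67
```

```text
position: [0.6023, 0.2569, 0.1538]
position: [0.6024, 0.2569, 0.1538]
position: [0.6024, 0.257, 0.154]
pos [0.6024 0.257  0.154 ] yaw 7.72 q [13. 36. 63. -0. 81. 95.] F [-0.1 -0.5  0.1] w 0.0854 t 30.0
shift rows [-5.929 11.973  1.37 ] turn z 0.01
```

```bash

python3 -m pendant '[[[-0.48,1,0],[0,0,0]],[[-0.5,1,0],[0,0,0]],[[-0.5,1,0],[0,0,0]],[[-0.5,1,0],[0,0,0]],[[-0.5,1,0],[0,0,0]],[[-0.5,1,0],[0,0,0]],[[-0.5,1,0],[0,0,0]],[[-0.5,1,0],[0,0,0]]]'|grep -E "pos"
python3 -m pendant '[[[-0.5,1,0],[0,0,0]],[[-0.5,1,0],[0,0,0]],[[-0.5,1,0],[0,0,0]],[[-0.5,1,0.4],[0,0,0]],[[0,0,1],[0,0,0]],[[0,0,0],[0,0,0]]]'|grep -E "pos"
python3 go.py .4316 -.2495 .018 7.67
```

```text
position: [0.4869, -0.0824, 0.1549]
position: [0.4285, -0.2497, 0.0972]
pos [ 0.4285 -0.2497  0.0972] yaw 7.73 q [-44.  25.  94.  -0.  61.  38.] F [ 0.4 -1.   1.3] w 0.0854 t 31.7
shift rows [0.085 0.016 1.981] turn z 0.011
```

```bash

python3 -m pendant '[[[0.06,0,0.98],[0,0,0]],[[0,0,1],[0,0,0]],[[0,0,0],[0,0,0]]]' 1 20|grep -E "pos|ft"
python3 -m pendant '[[[0,0,0],[0,0,0]],[[0,0,0],[0,0,0]],[[0,0,0],[0,0,0]],[[0,0,0],[0,0,0]],[[0,0,0],[0,0,0]],[[0,0,0],[0,0,0]]]' 0 20|grep -E "pos|ft|grip"
python3 -m pendant '[[[0,0,0],[0,0,0]],[[0,0,0],[0,0,0]],[[0,0,0],[0,0,-1]],[[0,0,0],[0,0,-1]],[[0,0,0],[0,0,-1]],[[0,0,0],[0,0,-1]],[[0,0,0],[0,0,-1]],[[0,0,0],[0,0,-1]]]' 1|grep -E "pos|ft|grip"
python3 -m pendant '[[[0,0,0],[0,0,-1]],[[0,0,0],[0,0,-1]],[[0,0,0],[0,0,-1]],[[0,0,0],[0,0,-1]],[[0,0,0],[0,0,-1]],[[0,0,0],[0,0,-1]],[[0,0,0],[0,0,-1]],[[0,0,0],[0,0,-1]]]' 1|grep -E "pos|ft|grip"
python3 -m pendant '[[[0,0,0],[0,0,-1]],[[0,0,0],[0,0,-1]],[[0,0,0],[0,0,-1]],[[0,0,0],[0,0,-1]],[[0,0,0],[0,0,0]],[[0,0,0],[0,0,0]]]' 1|grep -E "pos|ft|grip"
python3 -m pendant '[[[0,0,0],[0,0,0]],[[0,0,0],[0,0,0]],[[0,0,0],[0,0,0]],[[0,0,0],[0,0,0]],[[0,0,0],[0,0,0]],[[0,0,0],[0,0,0]]]' 0 40|grep -E "pos|ft|grip"
python3 go.py .6413 -.0295 .08 97.67
```

```text
position: [0.432, -0.2491, 0.0195]
ft_force: [-0.2, -0.1, 0.7]
position: [0.433, -0.2504, 0.022]
ft_force: [-0.4, 1.1, 8.9]
grip_width: 0.0505
gripper_force: 19.4
position: [0.4323, -0.2501, 0.0203]
ft_force: [0.3, 0.2, 0.2]
grip_width: 0.0853
gripper_force: 0.0
position: [0.4323, -0.2501, 0.0202]
ft_force: [0.7, -0.0, 0.1]
grip_width: 0.0858
gripper_force: 0.0
position: [0.4323, -0.2501, 0.0202]
ft_force: [-0.2, -0.1, -0.0]
grip_width: 0.0856
gripper_force: 0.0
position: [0.4323, -0.25, 0.0205]
ft_force: [-1.4, 1.3, 5.8]
grip_width: 0.0498
gripper_force: 41.0
pos [ 0.4323 -0.25    0.0205] yaw 97.69 q [-44.  32.  98.  -0.  49. -51.] F [-1.4  1.3  5.8] w 0.0498 t 36.4
shift rows [ 4.764  5.916 -1.489] turn z 0.004
```

```bash

python3 -m pendant '[[[0,0,-0.5],[0,0,0]],[[0,0,-1],[0,0,0]],[[0,0,-1],[0,0,0.4]],[[0.7,0.88,0],[0,0,0]],[[0.7,0.88,0],[0,0,0]],[[0.7,0.88,0],[0,0,0]],[[0.7,0.88,0],[0,0,0]],[[0.7,0.88,0],[0,0,0]]]' 0 50|grep -E "pos|ft|grip"
python3 -m pendant '[[[0.6,0.7,0],[0,0,0]],[[0.4,0.5,0],[0,0,0]],[[0.1,0.1,0],[0,0,0]],[[0,0,0],[0,0,0]],[[0,0,0],[0,0,0]]]' |grep -E "pos|ft|grip"
python3 go.py .6413 -.0295 .08 95.67
```

```text
position: [0.5942, -0.092, 0.1197]
ft_force: [0.5, -0.6, -2.3]
grip_width: 0.0494
gripper_force: 52.3
position: [0.6403, -0.0451, 0.1201]
ft_force: [0.1, -0.1, -2.0]
grip_width: 0.0498
gripper_force: 52.4
pos [ 0.6403 -0.0451  0.1201] yaw 95.64 q [-15.  36.  68.  -0.  76. -20.] F [ 0.1 -0.1 -2. ] w 0.0498 t 38.0
shift rows [0.385 0.063 1.002] turn z -0.006
```

```bash

python3 -m pendant '[[[0.36,0.07,0],[0,0,0]],[[0,0,0.75],[0,0,0]],[[0,0,0],[0,0,0]]]' |grep -E "pos|ft|grip"
python3 -m pendant '[[[0,0,0.2],[0,0,0]],[[0,0,0.1],[0,0,0]],[[0,0,0],[0,0,0]]]' |grep -E "pos|ft|grip"
python3 -m pendant '[[[0,0,0.15],[0,0,0]],[[0,0,0],[0,0,0]]]' |grep -E "pos|ft|grip"
python3 -m pendant '[[[0,0,0.1],[0,0,0]],[[0,0,0],[0,0,0]]]' |grep -E "pos|ft|grip"
```

```text
position: [0.641, -0.0289, 0.0884]
ft_force: [0.2, 0.7, -2.5]
grip_width: 0.0494
gripper_force: 52.4
position: [0.6423, -0.0298, 0.0782]
ft_force: [1.0, 0.5, -2.6]
grip_width: 0.0495
gripper_force: 52.5
position: [0.642, -0.0297, 0.0717]
ft_force: [-0.4, -0.2, -0.9]
grip_width: 0.0497
gripper_force: 52.5
position: [0.6421, -0.0297, 0.0677]
ft_force: [0.4, 0.7, -1.8]
grip_width: 0.0493
gripper_force: 52.5
```

Over the shaft with almost no side force. Next stop is the key tops.

```bash

python3 -m pendant '[[[0,0,0.1],[0,0,0]],[[0,0,0],[0,0,0]]]' |grep -E "pos|ft|grip"
python3 -m pendant '[[[0,0,0.05],[0,0,0]],[[0,0,0],[0,0,0]]]' |grep -E "pos|ft"
python3 -m pendant '[[[0,0,0.05],[0,0,0]],[[0,0,0],[0,0,0]]]' |grep -E "pos|ft"
```

```text
position: [0.6422, -0.0295, 0.0638]
ft_force: [0.9, 0.9, -1.9]
grip_width: 0.0497
gripper_force: 52.5
position: [0.6423, -0.0296, 0.062]
ft_force: [-0.4, 1.8, -2.4]
position: [0.6423, -0.0296, 0.06]
ft_force: [0.3, 1.6, -1.8]
```

```bash

python3 -m pendant '[[[0,0,0.15],[0,0,0]],[[0,0,0.1],[0,0,0]],[[0,0,0],[0,0,0]]]' |grep -E "pos|ft|grip"
python3 -m pendant '[[[0,0,0.1],[0,0,0]],[[0,0,0.05],[0,0,0]],[[0,0,0],[0,0,0]]]' |grep -E "pos|ft|grip"
```

```text
position: [0.642, -0.0295, 0.0494]
ft_force: [1.0, 3.5, -4.1]
grip_width: 0.0496
gripper_force: 52.5
position: [0.6423, -0.0294, 0.0446]
ft_force: [-1.4, 4.6, 4.4]
grip_width: 0.0495
gripper_force: 52.9
```

```bash

python3 -m pendant '[[[0,0,0.04],[0,0,0]],[[0,0,0],[0,0,0]]]' |grep -E "pos|ft"
python3 -m pendant '[[[0,0,0],[0,0,0]],[[0,0,0],[0,0,0]],[[0,0,0],[0,0,0]],[[0,0,0],[0,0,0]],[[0,0,-1],[0,0,0]],[[0,0,-1],[0,0,0]],[[0,0,0],[0,0,0]]]' 1|grep -E "pos|ft|grip"
python3 - <<'E'
from h import *
d=get_image('top')
for r in landmark_of('top','shell0'): print(round(r['conf'],2),np.round(r['point'],4))
E
python3 go.py .4586 -.3646 .12 7.67
```

```text
position: [0.6423, -0.0294, 0.0445]
ft_force: [-5.5, 5.7, 15.3]
position: [0.6436, -0.03, 0.1258]
ft_force: [-0.2, 0.0, -0.5]
grip_width: 0.0854
gripper_force: 0.0
0.96 [ 5.378e-01 -4.369e-01  4.000e-04]
0.69 [ 0.6332 -0.5792  0.0018]
0.67 [ 0.4551 -0.3647  0.0014]
0.59 [ 0.6411 -0.031   0.0253]
pos [ 0.642  -0.0297  0.1222] yaw 95.7 q [-13.  36.  68.  -0.  76. -19.] F [-0.4  0.2  0.2] w 0.0854 t 42.0
shift rows [-7.876 -5.394  0.056] turn z 17.605
```

```bash

python3 -m pendant '[[[-1,-0.68,0],[0,0,0]],[[-1,-0.68,0],[0,0,0]],[[-1,-0.68,0],[0,0,0]],[[-1,-0.68,0],[0,0,0]],[[-1,-0.68,0],[0,0,0]],[[-1,-0.68,0],[0,0,0]],[[-1,-0.67,0],[0,0,0]],[[-0.88,-0.64,0],[0,0,0]]]'|grep -E "pos"
python3 -m pendant '[[[0,0,0],[0,0,1]],[[0,0,0],[0,0,1]],[[0,0,0],[0,0,1]],[[0,0,0],[0,0,1]],[[0,0,0],[0,0,1]],[[0,0,0],[0,0,1]],[[0,0,0],[0,0,1]],[[0,0,0],[0,0,1]]]'|grep -E "pos"
python3 -m pendant '[[[0,0,0],[0,0,1]],[[0,0,0],[0,0,1]],[[0,0,0],[0,0,1]],[[0,0,0],[0,0,1]],[[0,0,0],[0,0,1]],[[0,0,0],[0,0,1]],[[0,0,0],[0,0,1]],[[0,0,0],[0,0,1]]]'|grep -E "pos"
python3 -m pendant '[[[0,0,0],[0,0,1]],[[0,0,0],[0,0,1]],[[0,0,0],[0,0,0]]]'|grep -E "pos"
python3 go.py .4575 -.365 .02 5.7
```

```text
position: [0.4576, -0.3658, 0.121]
position: [0.4585, -0.3643, 0.121]
position: [0.4585, -0.3643, 0.1209]
position: [0.4586, -0.3644, 0.1212]
pos [ 0.4586 -0.3644  0.1212] yaw 5.74 q [-50.  31.  78.  -0.  71.  34.] F [ 0.7  0.2 -0.2] w 0.0855 t 45.3
shift rows [-0.026  0.018  2.531] turn z 0.008
```

```bash

python3 -m pendant '[[[0,0,1],[0,0,0]],[[0,0,1],[0,0,0]],[[0,0,0.53],[0,0,0]],[[0,0,0],[0,0,0]]]' 1 20|grep -E "pos|ft"
python3 -m pendant '[[[0,0,0],[0,0,0]],[[0,0,0],[0,0,0]],[[0,0,0],[0,0,0]],[[0,0,0],[0,0,0]],[[0,0,0],[0,0,0]],[[0,0,0],[0,0,0]]]' 0 20|grep -E "pos|ft|grip"
python3 -m pendant '[[[0,0,0],[0,0,0]],[[0,0,0],[0,0,0]],[[0,0,0],[0,0,-1]],[[0,0,0],[0,0,-1]],[[0,0,0],[0,0,-1]],[[0,0,0],[0,0,-1]],[[0,0,0],[0,0,-1]],[[0,0,0],[0,0,-1]]]' 1|grep -E "pos|ft|grip"
python3 -m pendant '[[[0,0,0],[0,0,-1]],[[0,0,0],[0,0,-1]],[[0,0,0],[0,0,-1]],[[0,0,0],[0,0,-1]],[[0,0,0],[0,0,-1]],[[0,0,0],[0,0,-1]],[[0,0,0],[0,0,-1]],[[0,0,0],[0,0,-1]]]' 1|grep -E "pos|ft|grip"
python3 -m pendant '[[[0,0,0],[0,0,-1]],[[0,0,0],[0,0,-1]],[[0,0,0],[0,0,-1]],[[0,0,0],[0,0,-1]],[[0,0,0],[0,0,0]],[[0,0,0],[0,0,0]]]' 1|grep -E "pos|ft|grip"
python3 -m pendant '[[[0,0,0],[0,0,0]],[[0,0,0],[0,0,0]],[[0,0,0],[0,0,0]],[[0,0,0],[0,0,0]],[[0,0,0],[0,0,0]],[[0,0,0],[0,0,0]]]' 0 50|grep -E "pos|ft|grip"
python3 go.py .6543 -.1208 .12 95.7
```

```text
position: [0.4582, -0.3639, 0.0195]
ft_force: [0.5, 0.2, -0.1]
position: [0.4593, -0.3652, 0.0225]
ft_force: [-1.0, 0.3, 6.9]
grip_width: 0.0504
gripper_force: 20.7
position: [0.459, -0.3647, 0.0212]
ft_force: [0.5, 0.7, -0.4]
grip_width: 0.0851
gripper_force: 0.0
position: [0.459, -0.3647, 0.0212]
ft_force: [0.0, 0.2, -0.1]
grip_width: 0.0854
gripper_force: 0.0
position: [0.459, -0.3647, 0.0212]
ft_force: [0.1, -0.1, -0.1]
grip_width: 0.0856
gripper_force: 0.0
position: [0.459, -0.3648, 0.0217]
ft_force: [-2.0, 1.2, 5.8]
grip_width: 0.0496
gripper_force: 51.9
pos [ 0.459  -0.3648  0.0217] yaw 95.68 q [-50.  38.  84.  -0.  58. -56.] F [-2.   1.2  5.8] w 0.0496 t 50.1
shift rows [ 5.586  5.462 -2.457] turn z -0.003
```

```bash

python3 -m pendant '[[[0,0,-0.5],[0,0,0]],[[0,0,-1],[0,0,0]],[[0,0,-1],[0,0,0.6]],[[0.76,0.82,0],[0,0,0]],[[0.76,0.82,0],[0,0,0]],[[0.76,0.82,0],[0,0,0]],[[0.76,0.82,0],[0,0,0]],[[0.76,0.82,0],[0,0,0]]]'|grep -E "pos|ft|grip"
python3 -m pendant '[[[0.76,0.82,0],[0,0,0]],[[0.5,0.5,0],[0,0,0]],[[0.2,0.2,0],[0,0,0]],[[0,0,0],[0,0,0]],[[0,0,0],[0,0,0]]]' |grep -E "pos|ft|grip"
python3 go.py .6543 -.1208 .09 92.7
```

```text
position: [0.6164, -0.2039, 0.1207]
ft_force: [0.2, -0.9, -0.6]
grip_width: 0.0497
gripper_force: 52.2
position: [0.673, -0.1451, 0.1213]
ft_force: [-0.0, 0.0, -0.5]
grip_width: 0.0497
gripper_force: 52.2
pos [ 0.673  -0.1451  0.1213] yaw 92.63 q [-22.  41.  59.  -0.  81. -25.] F [-0.   0.  -0.5] w 0.0497 t 51.7
shift rows [ 0.628 -0.439  0.782] turn z -0.015
```

```bash

python3 -m pendant '[[[0.63,-0.44,0],[0,0,0]],[[0,0,0.75],[0,0,0]],[[0,0,0],[0,0,0]]]' |grep -E "pos|ft|grip"
python3 -m pendant '[[[0,0,0.2],[0,0,0]],[[0,0,0.1],[0,0,0]],[[0,0,0],[0,0,0]]]' |grep -E "pos|ft|grip"
python3 -m pendant '[[[0,0,0.15],[0,0,0]],[[0,0,0],[0,0,0]]]' |grep -E "pos|ft|grip"
python3 -m pendant '[[[0,0,0.1],[0,0,0]],[[0,0,0],[0,0,0]]]' |grep -E "pos|ft|grip"
```

```text
position: [0.6534, -0.1201, 0.0897]
ft_force: [-0.4, 0.6, -1.5]
grip_width: 0.0494
gripper_force: 52.3
position: [0.6549, -0.1199, 0.0794]
ft_force: [-1.1, -1.1, -1.6]
grip_width: 0.0494
gripper_force: 52.3
position: [0.6547, -0.1196, 0.0728]
ft_force: [-0.5, 0.2, -1.5]
grip_width: 0.0497
gripper_force: 52.3
position: [0.6547, -0.1196, 0.069]
ft_force: [-0.2, 0.5, -1.9]
grip_width: 0.0495
gripper_force: 52.3
```

Shaft entry is fine here too; seated would be about 0.0455.

```bash

python3 -m pendant '[[[0,0,0.05],[0,0,0]],[[0,0,0],[0,0,0]]]' |grep -E "pos|ft"
python3 -m pendant '[[[0,0,0.05],[0,0,0]],[[0,0,0],[0,0,0]]]' |grep -E "pos|ft"
python3 -m pendant '[[[0,0,0.05],[0,0,0]],[[0,0,0],[0,0,0]]]' |grep -E "pos|ft"
```

```text
position: [0.6549, -0.1196, 0.0672]
ft_force: [-0.3, -0.3, -1.3]
position: [0.6548, -0.1196, 0.0651]
ft_force: [-0.2, -1.1, -0.7]
position: [0.6548, -0.1196, 0.0631]
ft_force: [-0.2, 0.5, -0.7]
```

```bash

python3 -m pendant '[[[0,0,0.1],[0,0,0]],[[0,0,0],[0,0,0]]]' |grep -E "pos|ft"
python3 -m pendant '[[[0,0,0.15],[0,0,0]],[[0,0,0.1],[0,0,0]],[[0,0,0],[0,0,0]]]' |grep -E "pos|ft"
python3 -m pendant '[[[0,0,0.08],[0,0,0]],[[0,0,0.05],[0,0,0]],[[0,0,0],[0,0,0]]]' |grep -E "pos|ft|grip"
```

```text
position: [0.6547, -0.1196, 0.0589]
ft_force: [-0.4, 0.2, -1.4]
position: [0.6547, -0.1196, 0.0488]
ft_force: [0.0, 0.1, -1.1]
position: [0.6551, -0.1197, 0.0457]
ft_force: [-2.0, 0.7, 9.2]
grip_width: 0.0497
gripper_force: 53.1
```

```bash

python3 -m pendant '[[[0,0,0],[0,0,0]],[[0,0,0],[0,0,0]],[[0,0,0],[0,0,0]],[[0,0,0],[0,0,0]],[[0,0,-1],[0,0,0]],[[0,0,-1],[0,0,0]],[[0,0,0],[0,0,0]]]' 1|grep -E "pos|ft|grip"
python3 - <<'E'
from h import *
d=get_image('top')
for r in landmark_of('top','shell0'): print(round(r['conf'],2),np.round(r['point'],4))
E
python3 go.py .5395 -.4375 .12 2.7
```

```text
position: [0.6562, -0.1201, 0.1276]
ft_force: [0.1, -0.0, -0.6]
grip_width: 0.0858
gripper_force: 0.0
0.8 [ 0.5396 -0.4345 -0.0023]
0.55 [ 0.6319 -0.5796 -0.0009]
0.52 [ 0.6431 -0.0303  0.0257]
0.41 [ 0.6523 -0.1225  0.0245]
pos [ 0.6547 -0.1196  0.1238] yaw 92.7 q [-21.  38.  63.   0.  78. -23.] F [ 0.3  0.1 -0.8] w 0.0853 t 55.7
shift rows [-7.804 -3.251  0.095] turn z 18.0
```

```bash

python3 -m pendant '[[[-0.98,-0.41,0],[0,0,0]],[[-0.98,-0.41,0],[0,0,0]],[[-0.98,-0.41,0],[0,0,0]],[[-0.98,-0.41,0],[0,0,0]],[[-0.98,-0.41,0],[0,0,0]],[[-0.98,-0.41,0],[0,0,0]],[[-0.98,-0.4,0],[0,0,0]],[[-0.94,-0.4,0],[0,0,0]]]'|grep -E "pos"
python3 -m pendant '[[[0,0,0],[0,0,1]],[[0,0,0],[0,0,1]],[[0,0,0],[0,0,1]],[[0,0,0],[0,0,1]],[[0,0,0],[0,0,1]],[[0,0,0],[0,0,1]],[[0,0,0],[0,0,1]],[[0,0,0],[0,0,1]]]'|grep -E "pos"
python3 -m pendant '[[[0,0,0],[0,0,1]],[[0,0,0],[0,0,1]],[[0,0,0],[0,0,1]],[[0,0,0],[0,0,1]],[[0,0,0],[0,0,1]],[[0,0,0],[0,0,1]],[[0,0,0],[0,0,1]],[[0,0,0],[0,0,1]]]'|grep -E "pos"
python3 -m pendant '[[[0,0,0],[0,0,1]],[[0,0,0],[0,0,1]],[[0,0,0],[0,0,0]]]'|grep -E "pos"
python3 go.py .5395 -.437 .02 2.7
```

```text
position: [0.5383, -0.4383, 0.1222]
position: [0.5389, -0.437, 0.1222]
position: [0.5389, -0.437, 0.1222]
position: [0.539, -0.4371, 0.1225]
pos [ 0.539  -0.4371  0.1225] yaw 2.74 q [-49.  41.  58.   0.  81.  38.] F [ 0.   0.6 -0.3] w 0.0856 t 59.0
shift rows [0.018 0.004 2.563] turn z 0.008
```

```bash

python3 -m pendant '[[[0,0,1],[0,0,0]],[[0,0,1],[0,0,0]],[[0,0,0.55],[0,0,0]],[[0,0,0],[0,0,0]]]' 1 20|grep -E "pos|ft"
python3 -m pendant '[[[0,0,0],[0,0,0]],[[0,0,0],[0,0,0]],[[0,0,0],[0,0,0]],[[0,0,0],[0,0,0]],[[0,0,0],[0,0,0]],[[0,0,0],[0,0,0]]]' 0 20|grep -E "pos|ft|grip"
python3 -m pendant '[[[0,0,0],[0,0,0]],[[0,0,0],[0,0,0]],[[0,0,0],[0,0,-1]],[[0,0,0],[0,0,-1]],[[0,0,0],[0,0,-1]],[[0,0,0],[0,0,-1]],[[0,0,0],[0,0,-1]],[[0,0,0],[0,0,-1]]]' 1|grep -E "grip"
python3 -m pendant '[[[0,0,0],[0,0,-1]],[[0,0,0],[0,0,-1]],[[0,0,0],[0,0,-1]],[[0,0,0],[0,0,-1]],[[0,0,0],[0,0,-1]],[[0,0,0],[0,0,-1]],[[0,0,0],[0,0,-1]],[[0,0,0],[0,0,-1]]]' 1|grep -E "grip"
python3 -m pendant '[[[0,0,0],[0,0,-1]],[[0,0,0],[0,0,-1]],[[0,0,0],[0,0,0]],[[0,0,0],[0,0,0]]]' 1|grep -E "pos|ft|grip"
python3 -m pendant '[[[0,0,0],[0,0,0]],[[0,0,0],[0,0,0]],[[0,0,0],[0,0,0]],[[0,0,0],[0,0,0]],[[0,0,0],[0,0,0]],[[0,0,0],[0,0,0]]]' 0 50|grep -E "pos|ft|grip"
python3 -m pendant '[[[0,0,-0.5],[0,0,0]],[[0,0,-1],[0,0,0]],[[0,0,-1],[0,0,-1]],[[0,0,0],[0,0,-1]],[[0,0,0],[0,0,-1]],[[0,0,0],[0,0,-1]],[[0,0,0],[0,0,-0.4]],[[0,0,0],[0,0,0]]]'|grep -E "pos|ft|grip"
python3 go.py .630 .0616 .12 104.7
```

```text
position: [0.5385, -0.4365, 0.0197]
ft_force: [0.4, 0.5, 0.3]
position: [0.5397, -0.4378, 0.0236]
ft_force: [-0.5, 1.5, 6.1]
grip_width: 0.0508
gripper_force: 20.8
grip_width: 0.0851
gripper_force: 0.0
grip_width: 0.0857
gripper_force: 0.0
position: [0.5393, -0.4374, 0.022]
ft_force: [-0.4, -0.0, -0.1]
grip_width: 0.0854
gripper_force: 0.0
position: [0.5394, -0.4376, 0.0224]
ft_force: [0.7, 0.1, 3.5]
grip_width: 0.0495
gripper_force: 52.3
position: [0.5392, -0.4373, 0.1216]
ft_force: [-0.1, 0.5, -0.9]
grip_width: 0.0491
gripper_force: 52.3
pos [ 0.5392 -0.4373  0.1216] yaw 104.65 q [-49.  41.  58.   0.  81. -63.] F [-0.1  0.5 -0.9] w 0.0491 t 64.5
shift rows [11.493  5.35   0.048] turn z -0.011
```

```bash

python3 -m pendant '[[[0.96,0.45,-0.3],[0,0,0]],[[0.96,0.45,0],[0,0,0]],[[0.96,0.45,0],[0,0,0]],[[0.96,0.45,0],[0,0,0]],[[0.96,0.45,0],[0,0,0]],[[0.96,0.45,0],[0,0,0]],[[0.96,0.45,0],[0,0,0]],[[0.96,0.45,0],[0,0,0]]]'|grep -E "pos|ft|grip"
python3 -m pendant '[[[0.96,0.45,0],[0,0,0]],[[0.96,0.45,0],[0,0,0]],[[0.96,0.45,0],[0,0,0]],[[0.6,0.3,0],[0,0,0]],[[0.2,0.1,0],[0,0,0]],[[0,0,0],[0,0,0]],[[0,0,0],[0,0,0]]]' |grep -E "pos|ft|grip"
python3 go.py .630 .0616 .09 104.7
```

```text
position: [0.6008, -0.1024, 0.1341]
ft_force: [-0.6, -0.0, -2.4]
grip_width: 0.0493
gripper_force: 52.3
position: [0.631, 0.0552, 0.1341]
ft_force: [-0.5, 0.8, -1.3]
grip_width: 0.0495
gripper_force: 52.3
pos [0.631  0.0552 0.1341] yaw 104.61 q [ -6.  35.  69.  -0.  77. -20.] F [-0.5  0.8 -1.3] w 0.0495 t 66.4
shift rows [0.161 0.017 1.102] turn z -0.017
```

```bash

python3 -m pendant '[[[0.16,0.02,0],[0,0,0]],[[0,0,1],[0,0,0]],[[0,0,0.1],[0,0,0]],[[0,0,0],[0,0,0]]]' |grep -E "pos|ft|grip"
python3 -m pendant '[[[0,0,0.2],[0,0,0]],[[0,0,0.1],[0,0,0]],[[0,0,0],[0,0,0]]]' |grep -E "pos|ft|grip"
python3 -m pendant '[[[0,0,0.15],[0,0,0]],[[0,0,0],[0,0,0]]]' |grep -E "pos|ft"
python3 -m pendant '[[[0,0,0.08],[0,0,0]],[[0,0,0],[0,0,0]]]' |grep -E "pos|ft"
python3 -m pendant '[[[0,0,0.05],[0,0,0]],[[0,0,0],[0,0,0]]]' |grep -E "pos|ft"
python3 -m pendant '[[[0,0,0.04],[0,0,0]],[[0,0,0],[0,0,0]]]' |grep -E "pos|ft"
```

```text
position: [0.6305, 0.0626, 0.0909]
ft_force: [-0.3, 0.8, -1.5]
grip_width: 0.0492
gripper_force: 52.4
position: [0.6301, 0.0628, 0.078]
ft_force: [0.3, 0.9, -1.0]
grip_width: 0.0493
gripper_force: 52.4
position: [0.6299, 0.0628, 0.0716]
ft_force: [-0.7, -0.4, -1.3]
position: [0.6301, 0.0628, 0.0687]
ft_force: [-1.0, -0.2, -1.5]
position: [0.63, 0.0626, 0.0668]
ft_force: [-1.3, -2.1, -2.2]
position: [0.6299, 0.0625, 0.0651]
ft_force: [-1.7, -2.9, -1.3]
```

```bash

python3 -m pendant '[[[0,0,0.1],[0,0,0]],[[0,0,0],[0,0,0]]]' |grep -E "pos|ft"
python3 -m pendant '[[[0,0,0.15],[0,0,0]],[[0,0,0],[0,0,0]]]' |grep -E "pos|ft"
python3 -m pendant '[[[0,0,0.1],[0,0,0]],[[0,0,0],[0,0,0]]]' |grep -E "pos|ft|grip"
python3 -m pendant '[[[0,0,0.08],[0,0,0]],[[0,0,0.06],[0,0,0]],[[0,0,0],[0,0,0]]]' |grep -E "pos|ft|grip"
```

```text
position: [0.6299, 0.0626, 0.0608]
ft_force: [-2.0, -2.7, -2.2]
position: [0.63, 0.0627, 0.0547]
ft_force: [-2.8, -2.4, -3.9]
position: [0.63, 0.0627, 0.0511]
ft_force: [-3.4, -4.2, -2.6]
grip_width: 0.0488
gripper_force: 52.5
position: [0.6301, 0.0626, 0.0464]
ft_force: [-4.9, -4.7, 3.8]
grip_width: 0.0493
gripper_force: 53.0
```

```bash

python3 -m pendant '[[[0,0,0.03],[0,0,0]],[[0,0,0],[0,0,0]]]' |grep -E "pos|ft"
python3 -m pendant '[[[0,0,0],[0,0,0]],[[0,0,0],[0,0,0]],[[0,0,0],[0,0,0]],[[0,0,0],[0,0,0]],[[0,0,-1],[0,0,0]],[[0,0,-1],[0,0,0]],[[0,0,-1],[0,0,0]],[[0,0,0],[0,0,0]]]' 1|grep -E "pos|ft|grip"
python3 -m pendant '[[[0,-1,0],[0,0,0]],[[0,-1,0],[0,0,0]],[[0,-1,0],[0,0,0]],[[0,-1,0],[0,0,0]],[[0,-1,0],[0,0,0]],[[0,0,0],[0,0,0]],[[0,0,0],[0,0,0]]]' 0|grep -E "pos"
python3 - <<'E'
from m import *
d=shot('top','t9.png')
print([rect(d,r['mask'],.024) for r in regions_of('top','pallet')[:1]])
for n in('top','side'):
  if n=='side': e=shot('side','s9.png')
  for r in landmark_of(n,'shell0'): print(n,round(r['conf'],2),np.round(r['point'],4))
a=cv2.resize(d['img'][165:255,203:378],None,fx=4.57,fy=4.57,interpolation=2)[:400]
b=cv2.resize(e['img'][320:390,130:210],None,fx=2.8,fy=2.8,interpolation=2)
c=cv2.resize(e['img'][220:320,180:350],None,fx=2,fy=2,interpolation=2)
im=np.zeros((600,800,3),np.uint8);im[:400,:a.shape[1]]=a;im[400:400+b.shape[0],:b.shape[1]]=b;im[400:600,300:640]=c
cv2.imwrite('pics/f9.png',im)
E
```

```text
position: [0.6301, 0.0626, 0.0464]
ft_force: [-9.1, -4.1, 12.4]
position: [0.6315, 0.0628, 0.1679]
ft_force: [-0.7, -0.7, -0.2]
grip_width: 0.0854
gripper_force: 0.0
position: [0.4373, 0.012, 0.1643]
[(array([634.5,  16.3]), array([101.6, 377.5]), 7.7)]
top 0.84 [0.6286 0.0628 0.0251]
top 0.69 [ 6.313e-01 -5.812e-01 -6.000e-04]
top 0.64 [ 0.643  -0.0309  0.0243]
side 0.84 [ 0.6461 -0.0299  0.0234]
side 0.75 [ 0.6566 -0.1185  0.0282]
side 0.75 [ 0.6375 -0.5779  0.    ]
side 0.72 [0.6315 0.064  0.022 ]
```

View pics/f9.png

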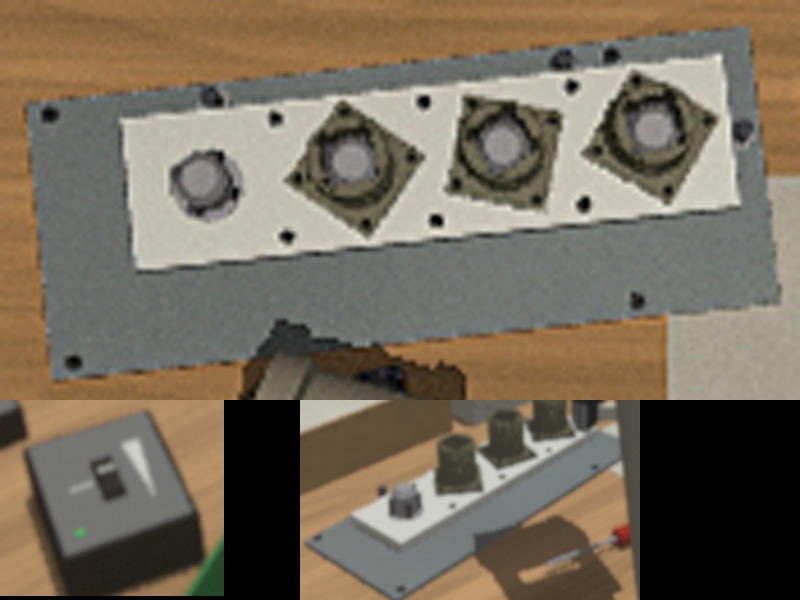

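The top view shows all three shells flat on arbors 0–2 and the pallet against the pins. The wheel's white line isn't clear at this scale, so I compare enlarged crops.

```bash
python3 - <<'E'
import cv2,numpy as np
im=[]
for s in('s1','s2','s3','s9'):
    im.append(cv2.resize(cv2.imread(f'pics/{s}.png')[328:363,150:190],(400,350),interpolation=2) if s!='s1' else cv2.resize(cv2.imread('pics/side0.png')[328:363,150:190],(400,300+50),interpolation=2))
v=np.vstack([np.hstack(im[:2]),np.hstack(im[2:])]);cv2.imwrite('pics/w10.png',cv2.resize(v,(686,600)))
E
```

```text
(no output)
```

View pics/w10.png

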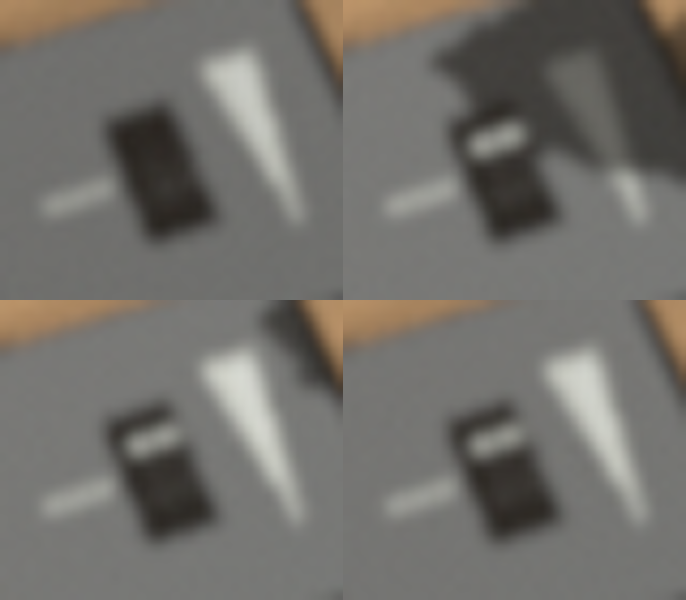

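The line sits in the same place after the extra stroke, so the wheel is on its stop. A last gentle nudge at the pallet's left end will confirm home.

```bash

python3 -m pendant '[[[0,0,0],[0,0,1]],[[0,0,0],[0,0,0.4]],[[0,0,0],[0,0,0]]]' 0|grep -E "pos|grip_w"
python3 go.py .605 .240 .1 97.6
```

```text
position: [0.4369, 0.0121, 0.1645]
grip_width: 0.0002
pos [0.4369 0.0121 0.1645] yaw 97.75 q [-14.  15.  98.   0.  68. -22.] F [-0.8 -0.4  0.3] w 0.0002 t 72.2
shift rows [5.079 4.934 1.612] turn z 0.031
```

```bash

python3 -m pendant '[[[1,0,0],[0,0,0]],[[1,0.5,0],[0,0,0]],[[1,0.9,0],[0,0,0]],[[1,0.9,0],[0,0,0]],[[1.0,0.9,0],[0,0,0]],[[0.08,0.9,0],[0,0,0]],[[0,0.83,0],[0,0,0]],[[0,0,0],[0,0,0]]]'|grep -E "pos"
python3 -m pendant '[[[0,0,1],[0,0,0]],[[0,0,1],[0,0,0]],[[0,0,1],[0,0,0]],[[0,0,0.7],[0,0,0]],[[0,0,0],[0,0,0]],[[0,0,0],[0,0,0]]]'|grep -E "pos|ft"
python3 go.py .6088 .2133 .015 97.6
```

```text
position: [0.6062, 0.2399, 0.1634]
position: [0.6053, 0.2399, 0.0181]
ft_force: [0.5, 0.6, -0.2]
pos [0.6053 0.2399 0.0181] yaw 97.72 q [11. 43. 72. -0. 64.  4.] F [ 0.5  0.6 -0.2] w 0.0 t 73.9
shift rows [-0.672 -0.003  0.076] turn z 0.024
```

```bash

python3 -m pendant '[[[-0.3,0,0.05],[0,0,0]],[[-0.25,0,0],[0,0,0]],[[0,0,0],[0,0,0]]]'|grep -E "pos|ft"
python3 -m pendant '[[[-0.06,0,0],[0,0,0]],[[0,0,0],[0,0,0]]]'|grep -E "pos|ft"
python3 -m pendant '[[[-0.06,0,0],[0,0,0]],[[0,0,0],[0,0,0]]]'|grep -E "pos|ft"
python3 -m pendant '[[[-0.06,0,0],[0,0,0]],[[0,0,0],[0,0,0]]]'|grep -E "pos|ft"
```

```text
position: [0.6083, 0.2169, 0.015]
ft_force: [-0.1, -0.7, 0.4]
position: [0.6082, 0.2156, 0.0145]
ft_force: [0.6, 0.1, -0.6]
position: [0.6084, 0.2136, 0.0145]
ft_force: [-0.9, 1.5, 0.3]
position: [0.6084, 0.2133, 0.0145]
ft_force: [-1.5, 12.3, -1.2]
```

The end is exactly where it was when home, so the pallet hasn't moved. I retreat and hand in.

```bash

python3 -m pendant '[[[0.4,0,0],[0,0,0]],[[0.6,0,-1],[0,0,0]],[[0,0,-1],[0,0,0]],[[0,0,-1],[0,0,0]],[[0,0,0],[0,0,0]],[[0,0,0],[0,0,0]]]'|grep -E "pos|ft"
python3 - <<'E'
from m import *
d=get_image('top');print([rect(d,r['mask'],.024) for r in regions_of('top','pallet')[:1]])
for q in('shell0','tape_roll','brush','screwdriver','plug_gauge'):print(q,[np.round(r['point'],3) for r in landmark_of('side',q)])
print(close_job())
E
```

```text
position: [0.603, 0.2506, 0.1337]
ft_force: [0.1, -0.6, 0.5]
[(array([635. ,  14.9]), array([100.2, 374.7]), 7.6)]
shell0 [array([ 0.646, -0.03 ,  0.023]), array([ 0.657, -0.118,  0.028]), array([ 0.638, -0.578,  0.   ]), array([0.632, 0.064, 0.022])]
tape_roll [array([ 0.686, -0.263, -0.002]), array([0.611, 0.039, 0.001])]
brush []
screwdriver [array([ 0.408, -0.019, -0.001])]
plug_gauge [array([ 0.402,  0.224, -0.   ])]
the job is handed in; nothing more can be done
None
```

I handed the job in at about 75 s: the wheel is on its bright stop, the pallet measures within about 1 mm of home, and all three shells present are flat on arbors 0–2. The tape roll, screwdriver and plug gauge are unmoved; the last check missed the brush, which I kept clear of.

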